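Slide the media player home on its dock and bar it in

ROBOT

A 6-joint arm with a two-finger parallel gripper is mounted at the origin on the work surface. World frame = base frame: x ahead of the robot, y to its left, z up, the work surface at z = 0. Lengths are in m, angles in rad, forces in N, time in s.
With the tool pointing down it reaches from about 0.3 to 0.85 m from the base axis. Payload 4.2 kg.
Tool frame: the origin (TCP) lies midway between the tips of the shut fingers; the grasp point (between the pads) lies 19 mm behind it; x points along the fingers, y is the direction in which the jaws open and shut, and the axes are right-handed (so a half turn about x gives the same grasp; the last joint's range is limited). The gripper opens to 91 mm and grips with 3 to 60 N. Pads are 32 mm wide; open, the fingers measure 118 mm over their backs; the gripper's body (76 mm by 178 mm) begins 60 mm behind the grasp point.
Start: joints at [-1.143, 0.32, 1.565, -0, 1.257, -0.02], TCP at [0.249, -0.518, 0.214] pointing down, gripper open.
Joint ranges: [-3.11, 3.11], [-0.84, 2.01], [0.21, 2.61], [-1.34, 4.49], [0.05, 2.63], [-2.56, 2.56]. Speed limits (rad/s): [2.57, 2.57, 3.14, 3.14, 3.14, 3.14].

INTERFACE

Orientations are given as a unit quaternion [x, y, z, w].
In Python, from rig import ctrl gives the robot as it stands.
- The arm moves only by the tool drive_tool, never from a script. Its argument "steps" is a list of rows, each a list of 3 entries, a list of its own where there are three numbers: the opening, from 0 (shut) to 1 (fully open), then the shift along the tool's x, y, z in cm, then the turn about the tool's x in degrees. A call has 1 to 20 rows; each row is the pose to reach, as a shift and turn from the pose commanded when the call began, along the tool's axes at that moment; what a row does not reach only later rows make up. A row lasts 1/10 s, in which the tool goes at most 50 mm and 8.59 degrees, less where a joint would pass 70% of its speed; a pose out of reach is approached as far as the arm can. A call with a gripper value outside its range is refused whole. The fingers move at their own pace and stop on an object; "squeeze" is the grip in N (left out, the last holds). Time passes only in rows, so rows that repeat a pose let the fingers close. It gives the time, the measured TCP pose, the force and the opening at its end, in the units of the state.
- ctrl.state(): the state, without advancing time (a new reading comes with each control period).
- ctrl.camera(name): name is "side" or "top"; returns the picture (420x560x3 uint8, red, green, blue); there is no depth.
- ctrl.camera_params(name): a dict with "vertical_fov" (degrees; the focal length in pixels is half the picture's height over the tangent of half this angle, whatever the lens; pixels are square), "cx", "cy" (the principal point, pixels), "cam_to_world" (4x4, takes a point from camera to world coordinates). Camera axes: x right, y up, looking along -z (the intrinsics and any distortion apply to the point x, -y, -z); pixel columns grow to the right and rows downward; lengths in m; the calibration is good to about 2 mm. A picture is of the moment at which its call begins. camera_params takes no time and is no camera call.
- ctrl.finish_job(): hands the job in, once; it reports no verdict.
The state is a dict: "time": time; "joint_positions": joint angles; "qvel": joint speeds; "tau": joint torques, N m; "position": TCP position; "orientation": TCP orientation; "ft_force": force on the tool from outside, world axes, zero at the start; "moment": the same for the moment, N m; "finger_gap": finger opening in m.
Only numpy, scipy, OpenCV 4.12 (cv2) and the standard library are available. Lean on these libraries where they do the work, as an engineer would, in place of code of your own. Each camera call takes 0.05 s, during which the arm holds its last target.

TASK

Slide the black media player back along its dock until it is fully home on the two pegs, flush with the tower, and swing the steel retaining bar fully shut across its front. It stands askew and a little off-centre, and the pegs in the tower must enter the two sockets in its back. Leave the remotes, game controller, tumbler and bowl where they are.

Things in the scene. Friction and masses are not known exactly. Their poses are not given: they have to be found in the camera images.
- player_centre (a point): Media player: loose black box, 110 deep (x) x 155 wide (y) x 60 tall mm, about 0.6 kg, on the dock's deck; pushed, not grasped. Point: its centre, 30 above the deck. Its +x points from front (disc slot, display) to back. Back: two sockets 22 wide x 22 tall x 42 deep at y +-45, mid-height. Starts 75-100 short of home, up to 20 off to a side, up to 15 degrees askew.
- dock_seat (a point): Dock: fixed aluminium deck, 320 deep (x) x 240 wide (y) mm, top 12 above the table, with a grey tower at its far end, 200 wide, 84 high. Point: where the player's centre lies when home: on the centre line, 55 in front of the tower's face, 60 beyond the deck's middle, 30 above the deck. +x towards the tower, +y left, z up; home, the player's axes match these.
- peg_left (a point): Tip of the left of two level steel pegs that stand 35 mm out of the tower towards the dock's -x, at y +45 and -45 from the centre line, 30 above the deck. 14 thick; the last 14 mm taper to 6. They enter the player's sockets over its last 35 mm of travel. Axes as dock_seat's.
- bar_hinge (a point): Upright hinge axis of the retaining bar, on an ear at the deck's left (in dock_seat's frame x -65, y +160 mm), at the bar's mid-height, 42 above the table. Axes as dock_seat's; they do not turn with the bar.
- bar (a joint): Retaining bar's angle, rad. 0 = shut, along the dock's -y across the front of the home player, 4 mm clear of it (cannot shut if it is not home); pi/2 = along -x; it points along (-sin, -cos) of the angle in the dock's x, y. Stops at 0 and 2.6; starts at 2.0-2.5. Flat steel, 12 thick, 190 long, 30 to 55 above the table. Stays where left; about 1 N at its end moves it.
- bar_knob (a point): Round upright black knob at the bar's free end: 18 mm thick, 181 from the hinge axis, from 30 to 80 above the table; this point is on its axis 70 above the table.
- remote_long: Bystander, loose on the table: long black remote control, 190 x 48 x 20 mm. Origin at the centre of its underside. To be left alone.
- remote_white: Bystander, loose on the table: white remote control, 130 x 40 x 17 mm. Origin at the centre of its underside. To be left alone.
- gamepad: Bystander, loose on the table: grey game controller, about 100 x 152 x 47 mm. Origin at the centre of its underside. To be left alone.
- tumbler: Bystander, loose on the table: glass tumbler, 74 across, 90 tall mm. Origin at the centre of its underside. To be left alone.
- bowl: Bystander, loose on the table: white snack bowl, 140 across, 60 tall mm. Origin at the centre of its underside. To be left alone.
Things that resemble listed ones, but are neither listed nor needed, are in the scene too. Leave any purple or yellow look-alike of the part that bears player_centre alone.

How it is judged:
At the end, for the whole second after the job is handed in: The player's centre is within 6 mm of its home point on the dock, its axes within 0.06 rad of the dock's and it stands level (within 0.06 rad); the retaining bar is shut to within 0.1 rad and at rest (distance between player_centre and dock_seat below 0.006 m and angle between the x axis of player_centre and the x axis of dock_seat, either way round below 0.06 rad and angle between player_centre's own z axis and vertical below 0.06 rad and value of joint bar between -0.05 and 0.1 rad and velocity of joint bar between -0.05 and 0.05 rad/s); the robot touches nothing.
It fails at once if a bystander is pushed more than 40 mm from its place (distance of any of remote_long, remote_white, gamepad, tumbler, bowl from where it was at the start of the episode above 0.04 m).
It fails at once if a bystander is tipped over (angle between any of remote_long, remote_white, gamepad, tumbler, bowl's own z axis and vertical above 0.5 rad).
It also fails if it takes over 72 s, if anything falls off the work surface, if the arm or the gripper's body presses on something with over 40 N, if the wrist force passes 120 N, or if a joint passes its speed limit or range.

## Working session

There is one attempt and no reset: what is moved stays moved. The work goes in short steps, Python scripts to look and compute and a tool call to move; the robot and the scene stay as the last step left them, time stands still between calls to the robot, and variables do not carry over. Pictures are saved under pics/ and viewed, and the job is handed in when it is done.

Besides the shell and the picture viewer there is one more tool, called after "Emit:" as a command line: name --argument value ..., lists and objects as JSON in quotes. drive_tool: Moves the arm, as the interface text tells. Its arguments: {"type":"object","properties":{"steps":{"type":"array","items":{"type":"array"}},"squeeze":{"type":"number"}},"required":["steps"]}

```bash
ls; mkdir -p pics; python3 - <<'E'
from rig import ctrl
import cv2,numpy as np
np.set_printoptions(precision=4,suppress=True)
for n in("side","top"):
    im=ctrl.camera(n); cv2.imwrite(f"pics/{n}0.png",im[:,:,::-1])
    p=ctrl.camera_params(n); print(n,p)
print(ctrl.state())
E
```

```text
pics
side {'vertical_fov': 51.16840573976663, 'cx': 279.81191219792214, 'cy': 202.85658154770607, 'cam_to_world': array([[-0.7753,  0.3598, -0.5191, -0.1001],
       [-0.6312, -0.4705,  0.6166,  0.6622],
       [-0.0224,  0.8057,  0.5919,  0.7154],
       [ 0.    ,  0.    ,  0.    ,  1.    ]])}
top {'vertical_fov': 55.463066307196684, 'cx': 279.79053724678823, 'cy': 206.96571580425535, 'cam_to_world': array([[ 0.0227,  0.9962, -0.0843,  0.3922],
       [-0.9995,  0.0244,  0.0196,  0.0111],
       [ 0.0215,  0.0838,  0.9962,  1.0045],
       [ 0.    ,  0.    ,  0.    ,  1.    ]])}
{'time': 0.1, 'joint_positions': array([-1.143 ,  0.3202,  1.5655,  0.    ,  1.2574, -0.02  ]), 'qvel': array([ 0.0013,  0.0009, -0.0024,  0.0016,  0.0001, -0.0024]), 'tau': array([  0.0006, -41.333 , -23.251 ,   0.073 ,   0.0422,  -0.    ]), 'position': array([ 0.2488, -0.5179,  0.2132]), 'orientation': array([-0.6893, -0.1576,  0.6896, -0.1565]), 'ft_force': array([-1.0926,  0.4025,  0.102 ]), 'moment': array([ 0.0261, -0.0873, -0.0505]), 'finger_gap': 0.09114547376822553}
```

View pics/top0.png

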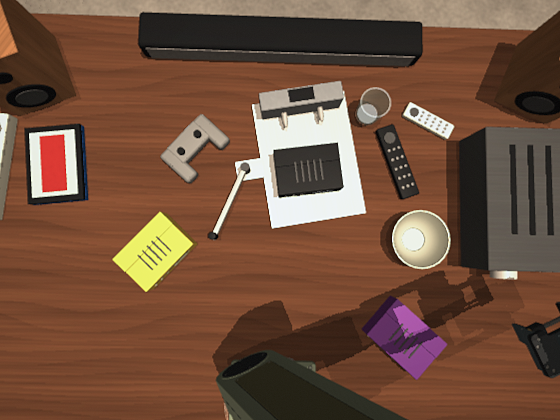

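View pics/side0.png

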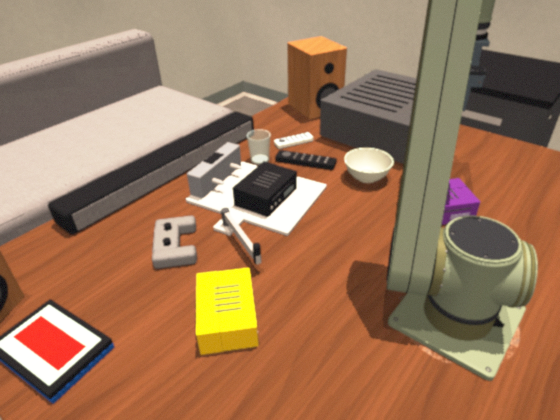

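The top view shows the deck as a white quad at (250-365, 90-228) with the black player at (308,170). The hinge is at (245,167) and the knob at (212,236). The look-alikes are the yellow box (153,252) and the purple box (405,337). The black box on the deck is the only one that fits. I'll confirm with an enlarged crop and measure.

```bash
cat > h.py <<'E'
import cv2,numpy as np
np.set_printoptions(precision=4,suppress=True)
from rig import ctrl
def ray(n,uv):
    p=ctrl.camera_params(n);f=210/np.tan(np.radians(p['vertical_fov']/2))
    uv=np.atleast_2d(np.asarray(uv,float));M=p['cam_to_world']
    d=np.c_[(uv[:,0]-p['cx'])/f,-(uv[:,1]-p['cy'])/f,-np.ones(len(uv))]@M[:3,:3].T
    return M[:3,3],d
def onz(n,uv,z):
    o,d=ray(n,uv);return o+d*((z-o[2])/d[:,2])[:,None]
def proj(n,P):
    p=ctrl.camera_params(n);f=210/np.tan(np.radians(p['vertical_fov']/2));M=p['cam_to_world']
    c=(np.atleast_2d(P)-M[:3,3])@M[:3,:3]
    return np.c_[p['cx']+f*c[:,0]/-c[:,2],p['cy']-f*c[:,1]/-c[:,2]]
E
python3 - <<'E'
import cv2
im=cv2.imread('pics/top0.png')[70:250,190:390];cv2.imwrite('pics/crop0.png',cv2.resize(im,None,fx=3.3,fy=3.3,interpolation=cv2.INTER_CUBIC)[:600,:800])
im=cv2.imread('pics/side0.png')[130:280,140:340];cv2.imwrite('pics/crops0.png',cv2.resize(im,None,fx=4,fy=4,interpolation=cv2.INTER_CUBIC)[:600,:800])
E
```

```text
(no output)
```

View pics/crop0.png

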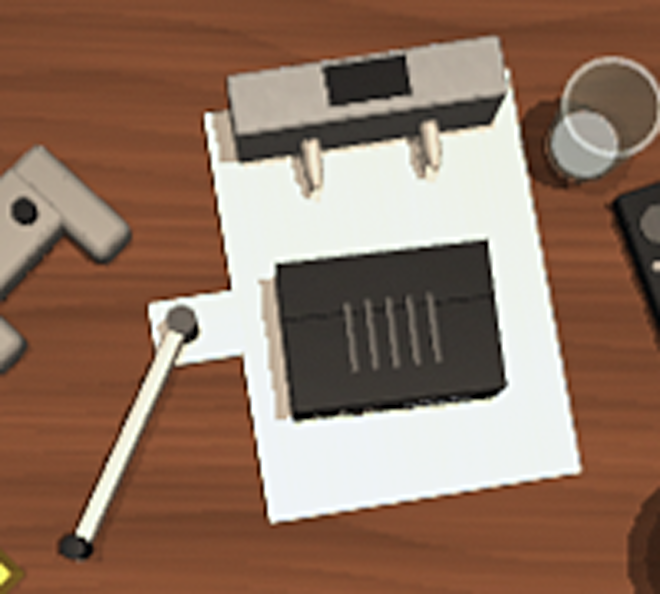

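View pics/crops0.png

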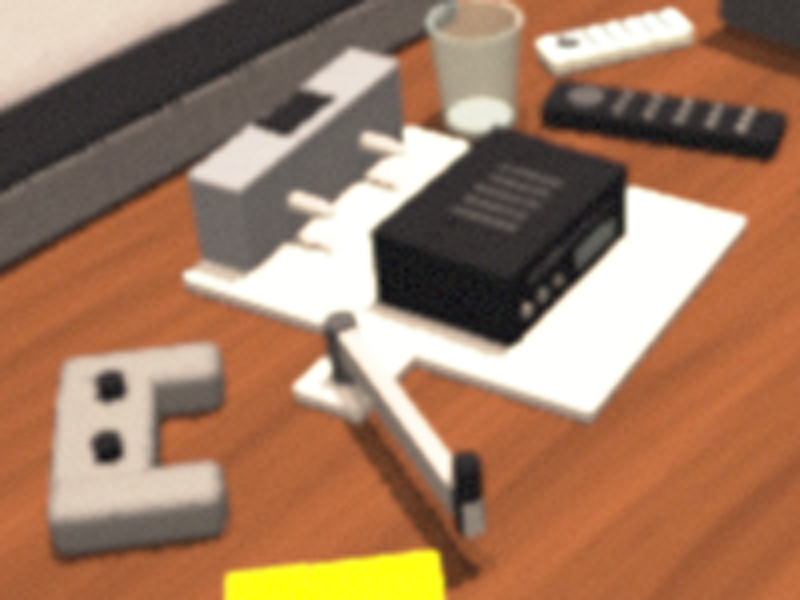

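```bash
python3 - <<'E'
from h import *
im=cv2.imread('pics/top0.png')
hsv=cv2.cvtColor(im,cv2.COLOR_BGR2HSV)
# deck edges: white
m=((hsv[...,1]<40)&(hsv[...,2]>200)).astype(np.uint8)
roi=np.zeros_like(m);roi[85:235,230:375]=1
n,l,s,c=cv2.connectedComponentsWithStats(m*roi);i=1+np.argmax(s[1:,4]);print(s[i])
# edge lines by subpixel scanning
def fit(pts):
    vx,vy,x,y=cv2.fitLine(np.float32(pts),cv2.DIST_HUBER,0,.01,.01).ravel();return (np.array([x,y]),np.array([vx,vy]))
d=(l==i)
R=fit([(np.where(d[r])[0].max()+.5,r) for r in range(115,208)])
L=fit([(np.where(d[r])[0].min()-.5,r) for r in range(190,220)])
F=fit([(c_,np.where(d[:,c_])[0].max()+.5) for c_ in range(280,358)])
def X(a,b):
    t=np.linalg.solve(np.c_[a[1],-b[1]],b[0]-a[0]);return a[0]+t[0]*a[1]
fl,fr=X(L,F),X(R,F); print('px',fl,fr)
Q=onz('top',[fl,fr],.012);print(Q,np.linalg.norm(Q[0]-Q[1]))
# right edge direction
e=onz('top',[R[0]+R[1]*-45,R[0]+R[1]*45],.012);v=e[1]-e[0]
print('right edge yaw',np.degrees(np.arctan2(*( -v[1::-1] if v[0]<0 else v[1::-1]))),'front yaw',np.degrees(np.arctan2(-(Q[0]-Q[1])[0],(Q[0]-Q[1])[1])))
# player dark
g=im.max(2)
m2=((g<75)).astype(np.uint8);r2=np.zeros_like(m);r2[135:205,262:352]=1
m2=cv2.morphologyEx(m2*r2,cv2.MORPH_CLOSE,np.ones((5,5)))
n,l,s,c=cv2.connectedComponentsWithStats(m2);i=1+np.argmax(s[1:,4]);print('player',s[i])
p=(l==i)
cn=max(cv2.findContours(p.astype(np.uint8),0,2)[0],key=cv2.contourArea)
print(cv2.approxPolyDP(cn,3,True).reshape(-1,2).tolist())
T=fit([(c_,np.where(p[:,c_])[0].min()-.5) for c_ in range(280,334)])
B=fit([(c_,np.where(p[:,c_])[0].max()+.5) for c_ in range(285,336)])
e=onz('top',[T[0]-T[1]*25,T[0]+T[1]*25],.072);v=e[1]-e[0];print('back edge yaw',np.degrees(np.arctan2(v[0],-v[1])) )
e=onz('top',[B[0]-B[1]*25,B[0]+B[1]*25],.012);v=e[1]-e[0];print('front edge yaw',np.degrees(np.arctan2(v[0],-v[1])),e)
for nme,uv,z in[('hinge',(245,167.5),.055),('knob',(212,236),.08)]:print(nme,onz('top',[uv],z))
E
```

```text
[ 230   97  136  131 7186]
px [297.2306 223.7979] [365.4856 212.6387]
[[ 0.4353 -0.0527  0.012 ]
 [ 0.4672 -0.2231  0.012 ]] 0.1733996593803508
right edge yaw 10.739782926662285 front yaw 10.621480402475004
player [ 274  143   69   54 3060]
[[337, 143], [274, 150], [279, 196], [340, 189]]
back edge yaw 8.147843432046617
front edge yaw 8.171061252326075 [[ 0.5036 -0.0212  0.012 ]
 [ 0.5215 -0.1456  0.012 ]]
hinge [[0.5656 0.0782 0.055 ]]
knob [[0.3996 0.1474 0.08  ]]
```

The crop confirms it: the black vented box sits on the deck, facing two pegs. The front-edge dimensions and the 181 mm bar length both check out. Next I'll get the player's lateral offset, with side-camera cross-checks.

```bash
cat >> h.py <<'E'
YAW=np.radians(10.65);C,S=np.cos(YAW),np.sin(YAW)
RD=np.array([[C,-S],[S,C]])
SEAT=np.array([.4672,-.2231])+RD@[.22,.12]
def dock(P): return (np.atleast_2d(P)[:,:2]-SEAT)@RD*1000
def world(xy): return SEAT+RD@(np.asarray(xy)/1000.)
def fit(pts):
    vx,vy,x,y=cv2.fitLine(np.float32(pts),cv2.DIST_HUBER,0,.01,.01).ravel();return (np.array([x,y]),np.array([vx,vy]))
def X(a,b):
    t=np.linalg.solve(np.c_[a[1],-b[1]],b[0]-a[0]);return a[0]+t[0]*a[1]
E
python3 - <<'E'
from h import *
from scipy.spatial.transform import Rotation as Ro
print('seat',SEAT)
im=cv2.imread('pics/top0.png');g=im.max(2)
m2=(g<75).astype(np.uint8);r2=np.zeros_like(m2);r2[135:205,262:352]=1
m2=cv2.morphologyEx(m2*r2,cv2.MORPH_CLOSE,np.ones((5,5)))
n,l,s,c=cv2.connectedComponentsWithStats(m2);p=l==1+np.argmax(s[1:,4])
T=fit([(c_,np.where(p[:,c_])[0].min()-.5) for c_ in range(280,334)])
Le=fit([(np.where(p[r])[0].min()-.5,r) for r in range(154,190)])
Ri=fit([(np.where(p[r])[0].max()+.5,r) for r in range(147,183)])
bl,br=X(T,Le),X(T,Ri);print(bl,br)
q=onz('top',[bl,br],.072);print(q,np.linalg.norm(q[0]-q[1]),dock(q))
print('tower top far/near corners (z.096)',dock(onz('top',[(190+230/3.3,70+75/3.3),(190+498/3.3,70+37/3.3),(190+240/3.3,70+160/3.3),(190+505/3.3,70+97/3.3)],.096)))
print('peg tips z.042',dock(onz('top',[(190+315/3.3,70+190/3.3),(190+431/3.3,70+172/3.3)],.042)))
sc=lambda x,y:(140+x/4,130+y/4)
print('side player top corners FL,FR,BR,BL',dock(onz('side',[sc(513,282),sc(625,172),sc(498,130),sc(375,238)],.072)))
print('side deck front L,R z.012',dock(onz('side',[sc(597,405),sc(746,218)],.012)))
print('side knob top',onz('side',[sc(467,458)],.08), 'hinge',onz('side',[sc(340,320)],.06))
print('hinge expect',world([-65,160]))
st=ctrl.state();print(Ro.from_quat(st['orientation']).as_matrix())
E
```

```text
seat [ 0.6612 -0.0645]
[272.6955 149.9407] [337.052 142.65 ]
[[ 0.6063  0.0127  0.072 ]
 [ 0.6282 -0.1401  0.072 ]] 0.15439830250643216 [[-39.6719  86.0364]
 [-46.4125 -68.2147]]
tower top far/near corners (z.096) [[ 93.6995  95.1465]
 [ 91.7368 -97.899 ]
 [ 31.8373  97.9361]
 [ 47.7081 -95.1351]]
peg tips z.042 [[ 17.3276  44.8211]
 [ 17.3136 -43.165 ]]
side player top corners FL,FR,BR,BL [[-152.6339   96.2652]
 [-157.6353  -49.0504]
 [ -52.0944  -58.3887]
 [ -48.3949   94.3954]]
side deck front L,R z.012 [[-220.9569  115.1215]
 [-220.0632 -117.2664]]
side knob top [[0.4006 0.1492 0.08  ]] hinge [[0.5639 0.0854 0.06  ]]
hinge expect [0.5678 0.0807]
[[-0.0006  0.433  -0.9014]
 [ 0.0014 -0.9014 -0.433 ]
 [-1.     -0.0016 -0.    ]]
```

```bash
cat >> h.py <<'E'
from scipy.spatial.transform import Rotation as Ro
def plan(dxy,z,yawdeg=None):
    "shift in tool axes (cm) and turn so that TCP is at dock xy mm, height z; yawdeg=angle of tool y in dock frame"
    st=ctrl.state();R=Ro.from_quat(st['orientation']).as_matrix()
    d=R.T@(np.r_[world(dxy),z]-st['position'])*100
    cy=np.degrees(np.arctan2(R[1,1],R[0,1])-YAW)
    t=0 if yawdeg is None else -((yawdeg-cy+180)%360-180)
    print('shift',d.round(2),'turn',round(t,1),'| now dock',dock(st['position']).round(1),'z',st['position'][2].round(4),'tooly',round(cy,1),'t',st['time'],'F',st['ft_force'].round(1),'j',st['joint_positions'].round(2))
E
python3 -c "
from h import *
plan([-98,120],.16,0);plan([-98,120],.16,180)"
```

```text
shift [  5.38 -37.13 -50.45] turn -75.0 | now dock [[-489.1 -369.3]] z 0.2132 tooly -75.0 t 0.1 F [-1.1  0.4  0.1] j [-1.14  0.32  1.57  0.    1.26 -0.02]
shift [  5.38 -37.13 -50.45] turn 105.0 | now dock [[-489.1 -369.3]] z 0.2132 tooly -75.0 t 0.1 F [-1.1  0.4  0.1] j [-1.14  0.32  1.57  0.    1.26 -0.02]
```

Emit:
drive_tool --steps '[[0.7, [0, -37.1, -50.4], -75], [0.7, [0, -37.1, -50.4], -75], [0.7, [0, -37.1, -50.4], -75], [0.7, [0, -37.1, -50.4], -75], [0.7, [0, -37.1, -50.4], -75], [0.7, [0, -37.1, -50.4], -75], [0.7, [0, -37.1, -50.4], -75], [0.7, [0, -37.1, -50.4], -75], [0.7, [0, -37.1, -50.4], -75], [0.7, [0, -37.1, -50.4], -75], [0.7, [0, -37.1, -50.4], -75], [0.7, [0, -37.1, -50.4], -75], [0.7, [0, -37.1, -50.4], -75], [0.7, [0, -37.1, -50.4], -75], [0.7, [0, -37.1, -50.4], -75], [0.7, [5.3, -37.1, -50.4], -75], [0.7, [5.3, -37.1, -50.4], -75], [0.7, [5.3, -37.1, -50.4], -75]]'

```text
time: 1.9
position: [0.5414, 0.0331, 0.1605]
orientation: [0.451, 0.545, -0.453, 0.543]
ft_force: [0.0, 0.5, 0.4]
finger_gap: 0.0639
```

```bash
python3 -c "
from h import *
plan([-98,118],.028,0)
im=ctrl.camera('side');cv2.imwrite('pics/s1.png',cv2.resize(im[100:310,100:380,::-1],None,fx=2.8,fy=2.8,interpolation=cv2.INTER_CUBIC))"
```

```text
shift [13.25  0.21  0.01] turn -0.1 | now dock [[-99.7 118.1]] z 0.1605 tooly -0.1 t 1.9 F [0.  0.5 0.4] j [ 0.04  0.31  1.72 -0.    1.11 -0.14]
```

View pics/s1.png

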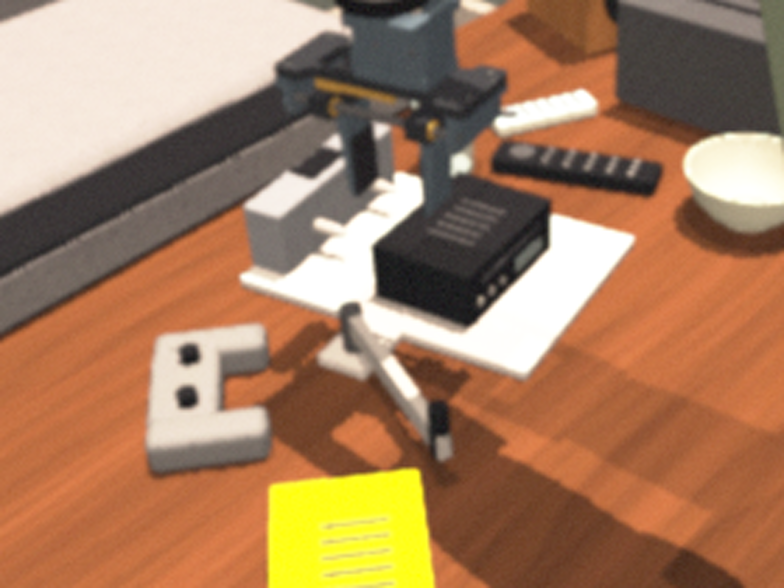

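The gripper is above the player's left side, clear of the hinge and bar. Descending.

Emit:
drive_tool --steps '[[0.7, [5, 0.2, 0], 0], [0.7, [9, 0.2, 0], 0], [0.7, [12, 0.2, 0], 0], [0.7, [13.2, 0.2, 0], 0], [0.7, [13.2, 0.2, 0], 0]]'

```text
time: 2.45
position: [0.5449, 0.0343, 0.0291]
orientation: [0.451, 0.544, -0.452, 0.544]
ft_force: [-0.3, -1.0, 0.5]
finger_gap: 0.0639
```

```bash
python3 -c "
from h import *
plan([-98,97],.028,0)
im=ctrl.camera('side');cv2.imwrite('pics/s2.png',cv2.resize(im[100:310,100:380,::-1],None,fx=2.8,fy=2.8,interpolation=cv2.INTER_CUBIC))"
```

```text
shift [ 0.11 -0.19  2.16] turn -0.0 | now dock [[-96.  118.6]] z 0.0291 tooly -0.0 t 2.45 F [-0.3 -1.   0.5] j [ 0.04  0.46  1.87 -0.    0.81 -0.14]
```

View pics/s2.png

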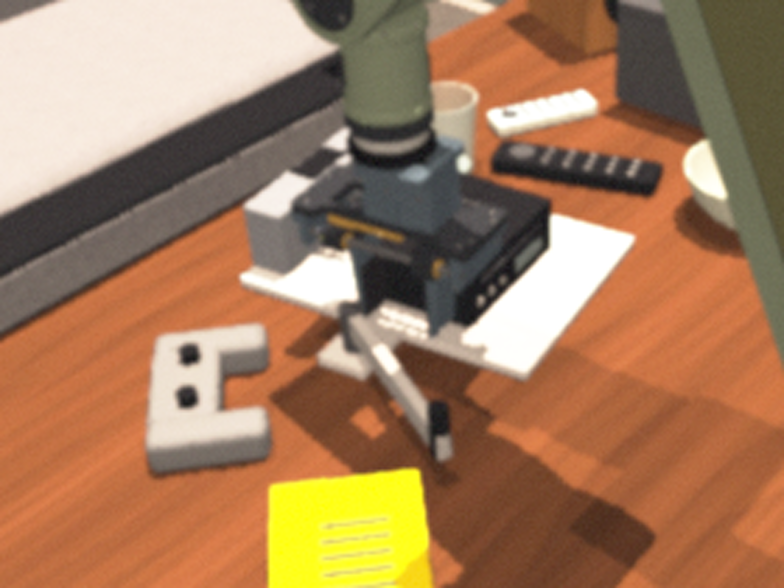

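Emit:
drive_tool --steps '[[0.7, [0.1, -0.2, 0.6], 0], [0.7, [0.1, -0.2, 1.0], 0], [0.7, [0.1, -0.2, 1.4], 0], [0.7, [0.1, -0.2, 1.7], 0], [0.7, [0.1, -0.2, 2.0], 0], [0.7, [0.1, -0.2, 2.2], 0], [0.7, [0.1, -0.2, 2.5], 0], [0.7, [0.1, -0.2, 2.5], 0]]'

```text
time: 3.3
position: [0.5474, 0.0102, 0.029]
orientation: [0.452, 0.544, -0.451, 0.544]
ft_force: [-2.1, 4.6, 4.4]
finger_gap: 0.0639
```

```bash
python3 -c "
from h import *
plan([-98,97],.028,0)
for n,(a,b,c,d) in dict(top=(70,280,190,470),side=(100,310,100,380)).items():
  im=ctrl.camera(n);cv2.imwrite('pics/%s3.png'%n,cv2.resize(im[a:b,c:d,::-1],None,fx=2.8,fy=2.8,interpolation=cv2.INTER_CUBIC))"
```

```text
shift [ 0.1   0.01 -0.26] turn -0.1 | now dock [[-98.1  94.4]] z 0.029 tooly -0.1 t 3.3 F [-2.1  4.6  4.4] j [-0.    0.46  1.87  0.    0.81 -0.19]
```

View pics/top3.png

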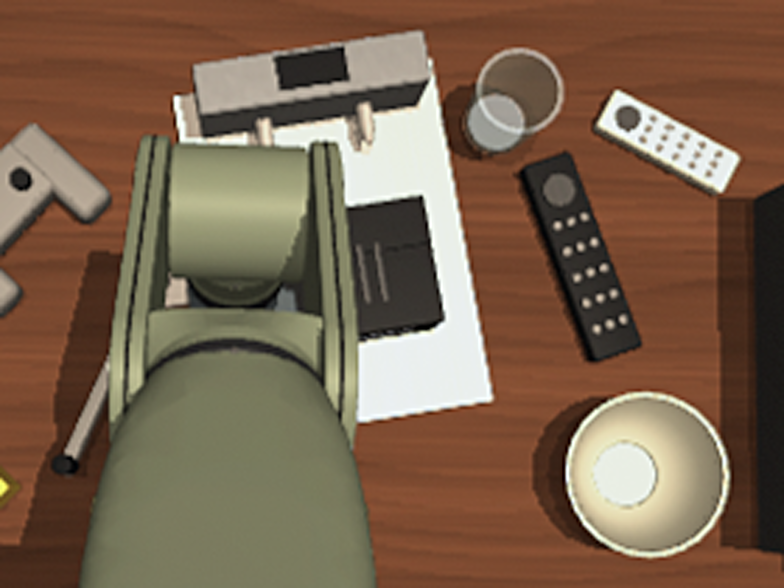

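View pics/side3.png

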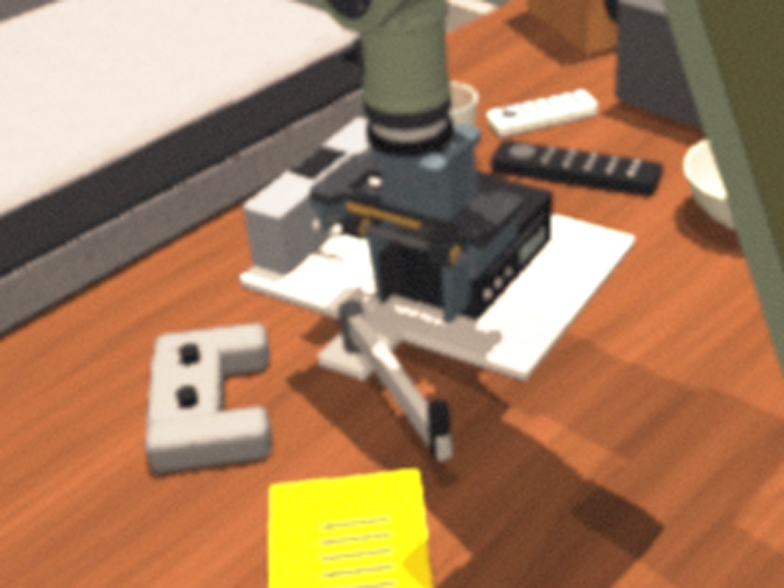

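```bash
python3 -c "
from h import *
c=lambda x,y:(190+x/2.8,70+y/2.8)
print(dock(onz('top',[c(422,196),c(440,322),c(350,207)],.072)),dock(onz('top',[c(444,322)],.072)))"
```

```text
[[ -41.4583  -77.9896]
 [-150.4187  -74.0932]
 [ -41.1872  -15.6839]] [[-150.9591  -77.4386]]
```

Right edge is at y -78 and the back edge is parallel to the tower at x -41, so the player is now square and centred. Next: retreat, rise, move round to the front, turn 90°.

Emit:
drive_tool --steps '[[0.7, [0, 0, -2], 0], [0.7, [0, 0, -2.4], 0], [0.7, [-5, 0, -2.4], 0], [0.7, [-10, 0, -2.4], 0], [0.7, [-11, -9.2, 9.4], 90], [0.7, [-11, -9.2, 9.4], 90], [1, [-11, -9.2, 9.4], 90], [1, [-11, -9.2, 9.4], 90], [1, [-11, -9.2, 9.4], 90], [1, [-11, -9.2, 9.4], 90], [1, [-11, -9.2, 9.4], 90], [1, [-11, -9.2, 9.4], 90], [1, [-11, -9.2, 9.4], 90], [1, [-11, -9.2, 9.4], 90], [1, [-11, -9.2, 9.4], 90], [1, [-11, -9.2, 9.4], 90], [1, [-11, -9.2, 9.4], 90]]'

```text
time: 5.1
position: [0.4742, -0.1001, 0.1379]
orientation: [0.704, 0.066, -0.704, 0.067]
ft_force: [-0.4, -0.4, 0.7]
finger_gap: 0.0912
```

```bash
python3 -c "
from h import *
plan([-190,0],.026,-90)
for n,(a,b,c,d) in dict(side=(100,310,100,380)).items():
  im=ctrl.camera(n);cv2.imwrite('pics/%s4.png'%n,cv2.resize(im[a:b,c:d,::-1],None,fx=2.8,fy=2.8,interpolation=cv2.INTER_CUBIC))"
```

```text
shift [11.19 -0.05 -0.04] turn 0.1 | now dock [[-190.4   -0.5]] z 0.1379 tooly -89.9 t 5.1 F [-0.4 -0.4  0.7] j [-0.23  0.24  1.88 -0.    1.02  1.15]
```

View pics/side4.png

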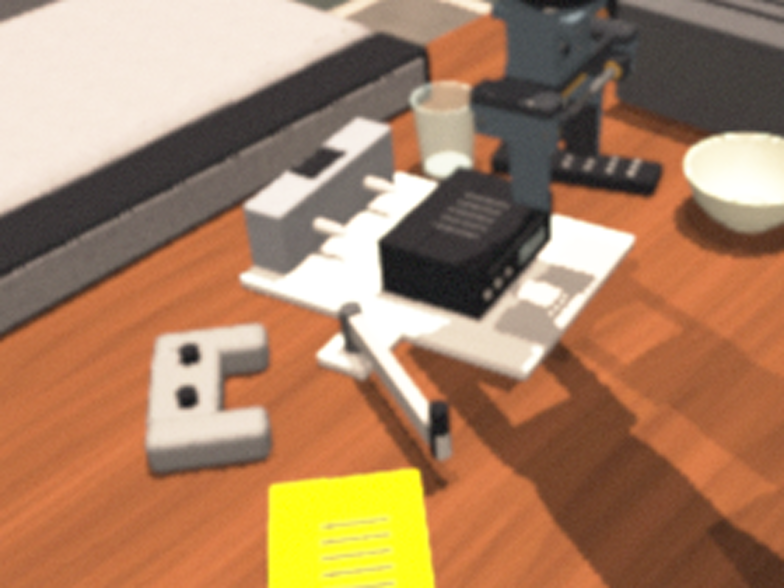

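Emit:
drive_tool --steps '[[1, [5, -0.05, 0], 0], [1, [9, -0.05, 0], 0], [1, [11.2, -0.05, 0], 0], [1, [11.2, -0.05, 0], 0], [1, [11.2, -0.05, -1.5], 0], [1, [11.2, -0.05, -2.3], 0], [1, [11.2, -0.05, -3], 0], [1, [11.2, -0.05, -4], 0], [1, [11.2, -0.05, -5], 0], [1, [11.2, -0.05, -6], 0], [1, [11.2, -0.05, -7], 0], [1, [11.2, -0.05, -8], 0], [1, [11.2, -0.05, -8], 0]]'

```text
time: 6.45
position: [0.5536, -0.0843, 0.0269]
orientation: [0.704, 0.066, -0.704, 0.066]
ft_force: [-0.9, -0.6, -0.4]
finger_gap: 0.0914
```

```bash
python3 -c "
from h import *
plan([-71,0],.026,-90)
for n,(a,b,c,d) in dict(top=(70,280,190,470),side=(100,310,100,380)).items():
  im=ctrl.camera(n);cv2.imwrite('pics/%s5.png'%n,cv2.resize(im[a:b,c:d,::-1],None,fx=2.8,fy=2.8,interpolation=cv2.INTER_CUBIC))"
```

```text
shift [ 0.09  0.05 -3.85] turn 0.1 | now dock [[-109.5    0.5]] z 0.0269 tooly -89.9 t 6.45 F [-0.9 -0.6 -0.4] j [-0.17  0.48  1.85 -0.    0.82  1.21]
```

View pics/top5.png

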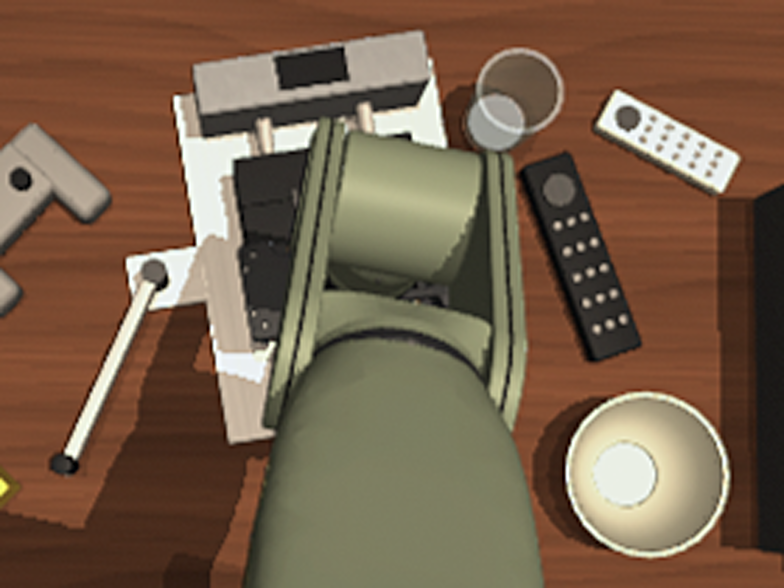

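View pics/side5.png

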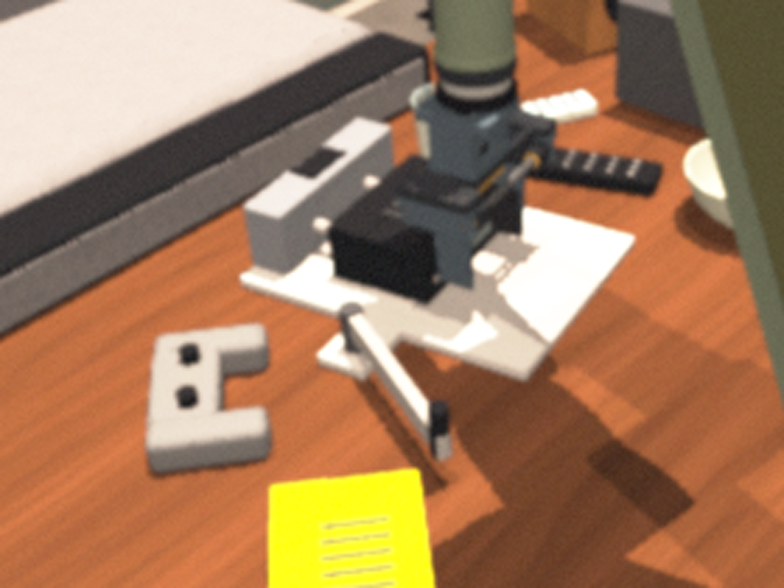

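```bash
python3 -c "
from h import *
c=lambda x,y:(190+x/2.8,70+y/2.8)
print(dock(onz('top',[c(233,161),c(412,134)],.072)))"
```

```text
[[ 13.7234  76.0763]
 [ 13.057  -78.9644]]
```

Back edge is square and centred (y +76 / -79) with the peg tips about to enter. Continuing the push.

Emit:
drive_tool --steps '[[1, [0.05, 0.05, -0.7], 0], [1, [0.05, 0.05, -1.4], 0], [1, [0.05, 0.05, -2.1], 0], [1, [0.05, 0.05, -2.7], 0], [1, [0.05, 0.05, -3.2], 0], [1, [0.05, 0.05, -3.6], 0], [1, [0.05, 0.05, -3.6], 0]]'

```text
time: 7.25
position: [0.587, -0.0783, 0.0257]
orientation: [-0.703, -0.066, 0.705, -0.066]
ft_force: [-4.2, -0.4, 2.5]
finger_gap: 0.0912
```

```bash
python3 -c "
from h import *
plan([-68,0],.026,-90)"
```

```text
shift [-0.04  0.02 -0.75] turn 0.0 | now dock [[-75.5   0.2]] z 0.0257 tooly -90.0 t 7.25 F [-4.2 -0.4  2.5] j [-0.15  0.52  1.76 -0.    0.86  1.23]
```

Emit:
drive_tool --steps '[[1, [0, 0, -0.3], 0], [1, [0, 0, -0.4], 0], [1, [0, 0, -0.4], 0]]'

```text
time: 7.55
position: [0.5904, -0.0776, 0.0256]
orientation: [-0.703, -0.066, 0.705, -0.066]
ft_force: [-6.5, -0.8, 3.9]
finger_gap: 0.0913
```

Emit:
drive_tool --steps '[[1, [0, 0, -0.2], 0], [1, [0, 0, -0.2], 0]]'

```text
time: 7.75
position: [0.5908, -0.0776, 0.0256]
orientation: [-0.702, -0.066, 0.706, -0.066]
ft_force: [-10.2, -1.7, 7.3]
finger_gap: 0.091
```

Emit:
drive_tool --steps '[[1, [0, 0, -0.2], 0], [1, [0, 0, -0.2], 0]]'

```text
time: 7.95
position: [0.5906, -0.0775, 0.0257]
orientation: [-0.7, -0.066, 0.708, -0.066]
ft_force: [-14.1, -3.8, 10.2]
finger_gap: 0.0911
```

It stalled at TCP x ≈ -71.6 (expected -71) with force rising. That should be home, so I'll check.

```bash
python3 -c "
from h import *
plan([-71,0],.026,-90)
for n,(a,b,c,d) in dict(top=(70,280,190,470),side=(130,250,160,320)).items():
  im=ctrl.camera(n);cv2.imwrite('pics/%s6.png'%n,cv2.resize(im[a:b,c:d,::-1],None,fx=2.8 if n=='top' else 5,fy=2.8 if n=='top' else 5,interpolation=cv2.INTER_CUBIC))"
```

```text
shift [-0.03  0.03 -0.08] turn 0.0 | now dock [[-71.8   0.3]] z 0.0257 tooly -90.0 t 7.95 F [-14.1  -3.8  10.2] j [-0.15  0.53  1.75 -0.    0.87  1.24]
```

View pics/top6.png

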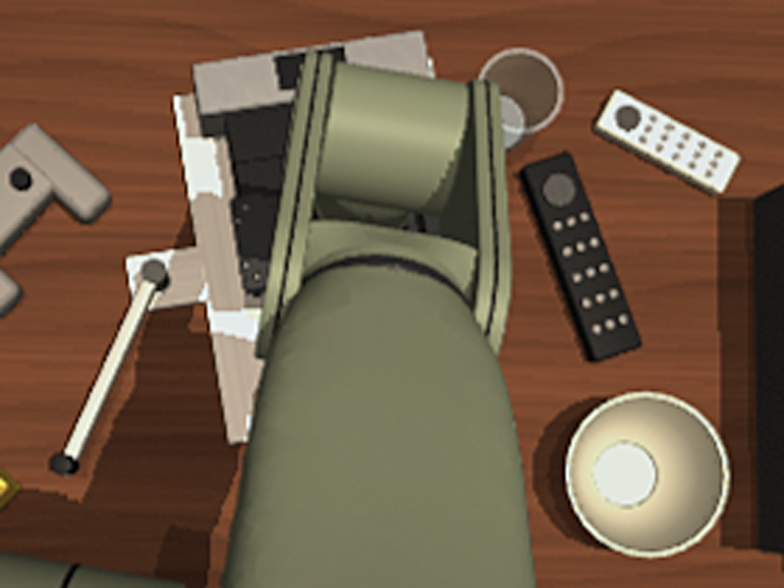

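View pics/side6.png

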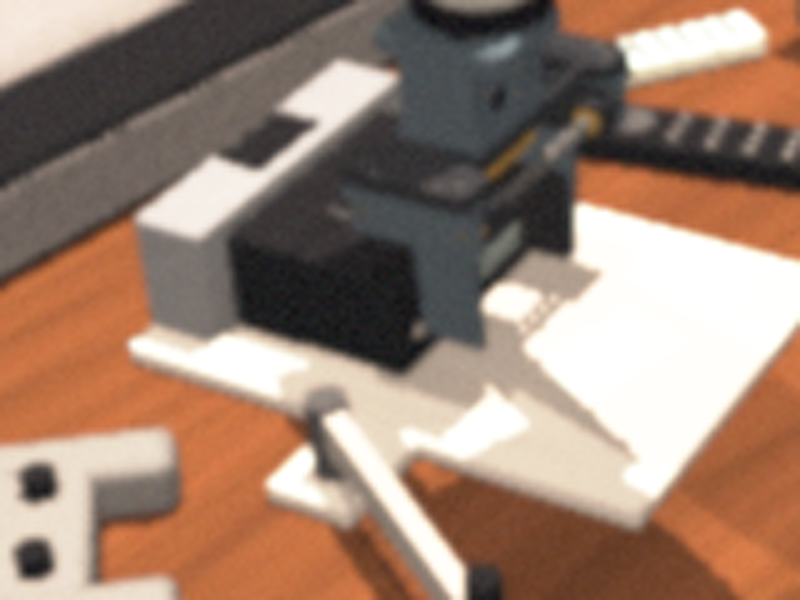

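Flush with the tower, no gap visible. Now I'll back off, and plan the bar sweep with closed fingers at radius 140 mm on the outer side.

Emit:
drive_tool --steps '[[1, [0, 0, 2], 0], [1, [0, 0, 5], 0], [1, [-5, 0, 7], 0], [1, [-10, 0, 7], 0], [0, [-14, 0, 7], 0], [0, [-14, 0, 7], 0], [0, [-14, 0, 7], 0]]'

```text
time: 8.75
position: [0.5283, -0.0898, 0.1669]
orientation: [0.706, 0.065, -0.703, 0.066]
ft_force: [-0.8, -0.3, -0.4]
finger_gap: 0.07
```

```bash
python3 -c "
from h import *
kd=dock(onz('top',[(190+64/2.8,70+464/2.8)],.08))[0];hd=np.array([-65,160]);v=kd-hd
th=np.arctan2(-v[0],-v[1]);print('knob',kd,np.linalg.norm(v),'th',th)
s=hd+140*np.array([-np.sin(th),-np.cos(th)])+48*np.array([-np.cos(th),np.sin(th)])
print('start',s,'px',proj('top',np.r_[world(s),.035]))
plan(s,.16,-90)
for n,(a,b,c,d) in dict(top=(70,280,150,430),side=(130,250,160,320)).items():
  im=ctrl.camera(n);cv2.imwrite('pics/%s7.png'%n,cv2.resize(im[a:b,c:d,::-1],None,fx=2.8 if n=='top' else 5,fy=2.8 if n=='top' else 5,interpolation=cv2.INTER_CUBIC))"
```

```text
knob [-217.6274  254.5596] 179.54564614708514 th 2.125463799071122
start [-158.7309  274.5361] px [[203.7513 213.2338]]
shift [  0.63 -27.49   2.35] turn 0.0 | now dock [[-135.3   -0.3]] z 0.1669 tooly -90.0 t 8.75 F [-0.8 -0.3 -0.4] j [-0.19  0.29  1.73  0.    1.11  1.19]
```

View pics/top7.png

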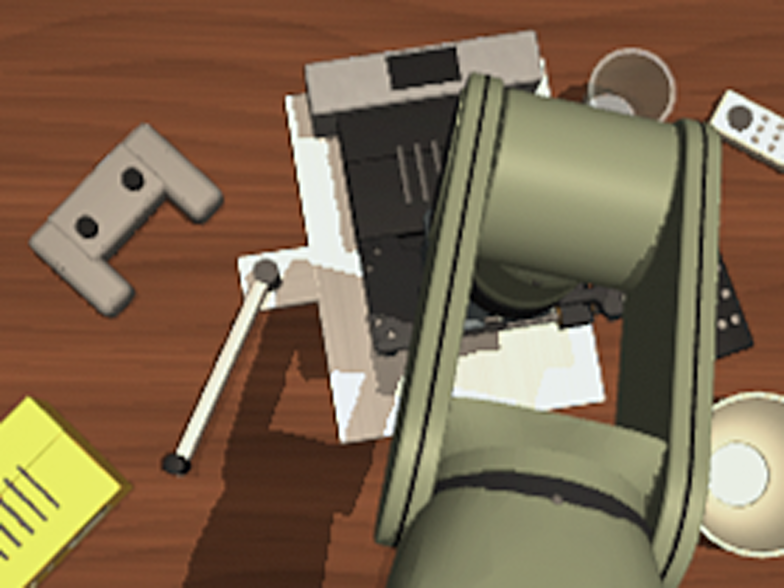

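View pics/side7.png

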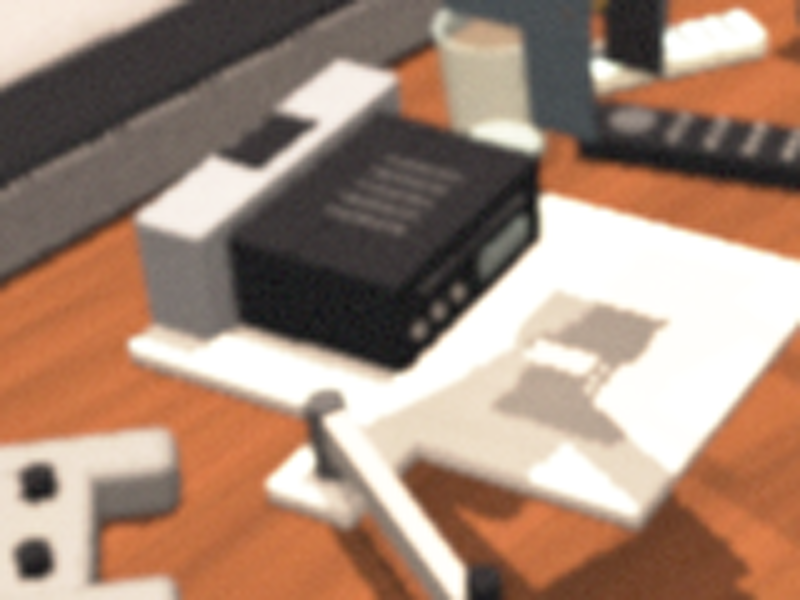

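Player is home, with no gap to the tower in the side view. The start spot, pixel (204,213), is clear of the gamepad, bar and yellow box.

Emit:
drive_tool --steps '[[0, [0, -27.5, 2.3], 0], [0, [0, -27.5, 2.3], 0], [0, [0, -27.5, 2.3], 0], [0, [0, -27.5, 2.3], 0], [0, [0, -27.5, 2.3], 0], [0, [0, -27.5, 2.3], 0], [0, [0, -27.5, 2.3], 0], [0, [0, -27.5, 2.3], 0], [0, [0, -27.5, 2.3], 0], [0, [5, -27.5, 2.3], 0], [0, [9, -27.5, 2.3], 0], [0, [12, -27.5, 2.3], 0], [0, [13.2, -27.5, 2.3], 0], [0, [13.2, -27.5, 2.3], 0]]'

```text
time: 10.25
position: [0.4526, 0.1744, 0.0313]
orientation: [-0.702, -0.064, 0.706, -0.065]
ft_force: [0.2, -0.1, 0.2]
finger_gap: 0.0004
```

```bash
python3 -c "
from h import *
hd=np.array([-65,160])
plan([-159,274],.035,-90)
st=ctrl.state();p=dock(st['position'])[0]
for th in [2.1,1.9,1.7,1.5,1.3,1.1,.9,.7,.5,.35,.2,.1,0]:
  s=hd+140*np.array([-np.sin(th),-np.cos(th)])+22*np.array([-np.cos(th),np.sin(th)])
  d=(s-p)/10;print(th,s.round(0),'y',round(-d[1],1),'z',round(-d[0],1))
for n,(a,b,c,d) in dict(side=(130,280,120,320)).items():
  im=ctrl.camera(n);cv2.imwrite('pics/%s8.png'%n,cv2.resize(im[a:b,c:d,::-1],None,fx=4,fy=4,interpolation=cv2.INTER_CUBIC))"
```

```text
shift [-0.37 -0.06 -0.18] turn -0.1 | now dock [[-160.8  273.4]] z 0.0313 tooly -90.1 t 10.25 F [ 0.2 -0.1  0.2] j [ 0.34  0.38  2.01 -0.    0.76  1.73]
2.1 [-175.  250.] y 2.4 z 1.4
1.9 [-190.  226.] y 4.7 z 3.0
1.7 [-201.  200.] y 7.4 z 4.0
1.5 [-206.  172.] y 10.1 z 4.5
1.3 [-206.  144.] y 13.0 z 4.5
1.1 [-200.  116.] y 15.7 z 3.9
0.9 [-188.   90.] y 18.3 z 2.7
0.7 [-172.   67.] y 20.6 z 1.1
0.5 [-151.   48.] y 22.6 z -0.9
0.35 [-134.   36.] y 23.7 z -2.7
0.2 [-114.   27.] y 24.6 z -4.6
0.1 [-101.   23.] y 25.0 z -6.0
0 [-87.  20.] y 25.3 z -7.4
```

View pics/side8.png

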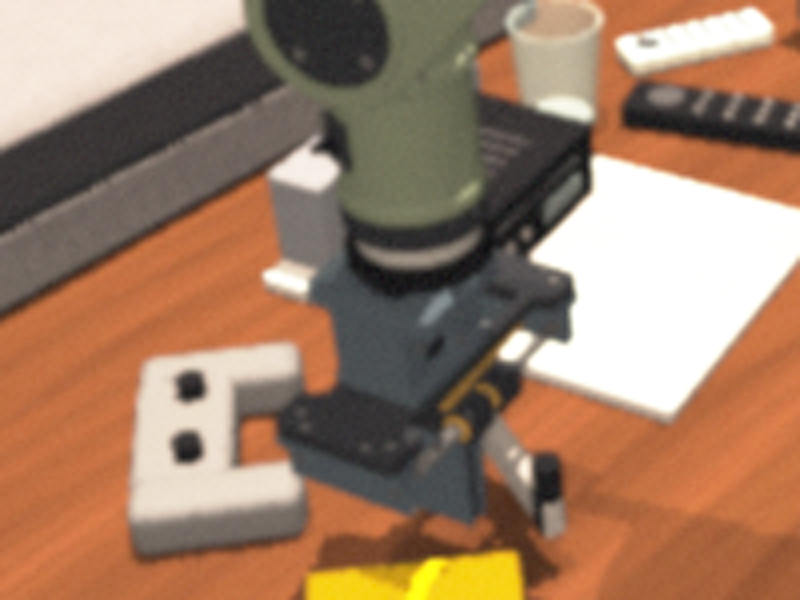

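Emit:
drive_tool --steps '[[0, [-0.4, 1.2, 0.7], 0], [0, [-0.4, 2.4, 1.4], 0], [0, [-0.4, 3.5, 2.2], 0], [0, [-0.4, 4.7, 3.0], 0], [0, [-0.4, 6, 3.5], 0], [0, [-0.4, 7.4, 4.0], 0], [0, [-0.4, 8.8, 4.3], 0], [0, [-0.4, 10.1, 4.5], 0], [0, [-0.4, 11.5, 4.6], 0], [0, [-0.4, 13.0, 4.5], 0], [0, [-0.4, 14.4, 4.2], 0], [0, [-0.4, 15.7, 3.9], 0], [0, [-0.4, 17, 3.4], 0], [0, [-0.4, 18.3, 2.7], 0]]'

```text
time: 11.7
position: [0.4611, -0.0095, 0.0374]
orientation: [-0.704, -0.066, 0.704, -0.066]
ft_force: [-0.3, 1.6, -0.5]
finger_gap: 0.0004
```

```bash
python3 -c "
from h import *
hd=np.array([-65,160])
plan([-188,90],.035,-90)
st=ctrl.state();p=dock(st['position'])[0]
for th in [.8,.7,.6,.5,.4,.3,.2,.1,0.05,0]:
  s=hd+140*np.array([-np.sin(th),-np.cos(th)])+22*np.array([-np.cos(th),np.sin(th)])
  d=(s-p)/10;print(th,s.round(0),'y',round(-d[1],1),'z',round(-d[0],1))
for n,(a,b,c,d) in dict(side=(130,280,140,340)).items():
  im=ctrl.camera(n);cv2.imwrite('pics/%s9.png'%n,cv2.resize(im[a:b,c:d,::-1],None,fx=4,fy=4,interpolation=cv2.INTER_CUBIC))"
```

```text
shift [0.24 0.11 0.15] turn -0.0 | now dock [[-186.5   91.1]] z 0.0374 tooly -90.0 t 11.7 F [-0.3  1.6 -0.5] j [-0.05  0.34  2.06  0.    0.74  1.34]
0.8 [-181.   78.] y 1.3 z -0.6
0.7 [-172.   67.] y 2.4 z -1.4
0.6 [-162.   57.] y 3.4 z -2.4
0.5 [-151.   48.] y 4.3 z -3.5
0.4 [-140.   40.] y 5.1 z -4.7
0.3 [-127.   33.] y 5.8 z -5.9
0.2 [-114.   27.] y 6.4 z -7.2
0.1 [-101.   23.] y 6.8 z -8.6
0.05 [-94.  21.] y 7.0 z -9.3
0 [-87.  20.] y 7.1 z -9.9
```

View pics/side9.png

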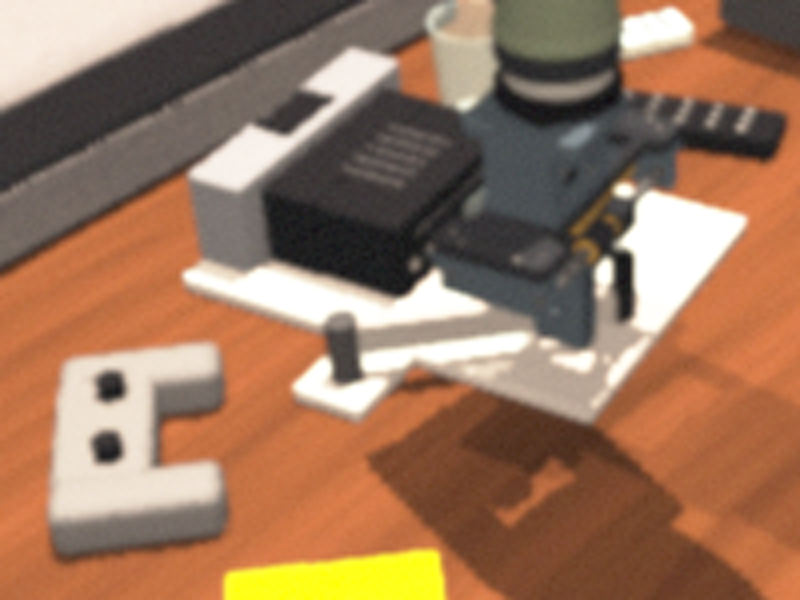

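The bar is following the fingers. Continuing.

Emit:
drive_tool --steps '[[0, [0.2, 1.3, -0.6], 0], [0, [0.2, 2.4, -1.4], 0], [0, [0.2, 3.4, -2.4], 0], [0, [0.2, 4.3, -3.5], 0], [0, [0.2, 5.1, -4.7], 0], [0, [0.2, 5.8, -5.9], 0], [0, [0.2, 6.4, -7.2], 0], [0, [0.2, 6.8, -8.3], 0], [0, [0.2, 7, -9.0], 0], [0, [0.2, 7.1, -9.4], 0], [0, [0.2, 7.1, -9.4], 0]]'

```text
time: 12.85
position: [0.5673, -0.0609, 0.0354]
orientation: [0.704, 0.066, -0.704, 0.066]
ft_force: [0.4, 0.2, 0.6]
finger_gap: 0.0004
```

Emit:
drive_tool --steps '[[0, [0, 0, -0.3], 0], [0, [0, 0, -0.3], 0]]'

```text
time: 13.05
position: [0.5696, -0.0603, 0.0355]
orientation: [0.704, 0.066, -0.704, 0.066]
ft_force: [-0.2, 0.3, 0.0]
finger_gap: 0.0006
```

Emit:
drive_tool --steps '[[0, [0, 0, -0.3], 0], [0, [0, 0, -0.3], 0]]'

```text
time: 13.25
position: [0.5714, -0.0599, 0.0354]
orientation: [-0.703, -0.066, 0.705, -0.066]
ft_force: [-4.2, -1.2, 2.5]
finger_gap: 0.0002
```

```bash
python3 -c "
from h import *
plan([-87,20],.035,-90)"
```

```text
shift [ 0.04  0.11 -0.04] turn 0.0 | now dock [[-87.4  21.1]] z 0.0354 tooly -90.0 t 13.25 F [-4.2 -1.2  2.5] j [-0.12  0.49  1.8  -0.    0.86  1.26]
```

One more millimetre or two against the stop, then back off and look.

Emit:
drive_tool --steps '[[0, [0, 0, -0.2], 0], [0, [0, 0, -0.2], 0]]'

```text
time: 13.45
position: [0.5715, -0.0599, 0.0354]
orientation: [-0.702, -0.066, 0.706, -0.066]
ft_force: [-8.1, -3.8, 5.6]
finger_gap: 0.0007
```

Emit:
drive_tool --steps '[[0, [0, 0, 1], 0], [0, [0, 0, 4], 0], [0, [-1, 0, 7], 0], [0, [-6, 0, 9], 0], [0, [-11, 0, 12], 0], [0, [-16, 0, 15], 0], [0, [-18, 0, 18], 0], [0, [-18, 15, 18], 0], [0, [-18, 25, 18], 0], [0, [-18, 25, 18], 0], [0, [-18, 25, 18], 0], [0, [-18, 25, 18], 0], [0, [-18, 25, 18], 0], [0, [-18, 25, 18], 0]]'

```text
time: 14.85
position: [0.4438, -0.3389, 0.2149]
orientation: [0.704, 0.065, -0.704, 0.065]
ft_force: [0.2, 0.0, 0.4]
finger_gap: -0.0
```

```bash
python3 -c "
from h import *
plan([-87,20],.035,-90)
for n,(a,b,c,d) in dict(top=(70,250,190,390),side=(130,280,140,340)).items():
  im=ctrl.camera(n);cv2.imwrite('pics/%s10f.png'%n,im[:,:,::-1]);cv2.imwrite('pics/%s10.png'%n,cv2.resize(im[a:b,c:d,::-1],None,fx=3.3 if n=='top' else 4,fy=3.3 if n=='top' else 4,interpolation=cv2.INTER_CUBIC))"
```

```text
shift [ 18.01 -24.97 -17.69] turn -0.1 | now dock [[-264.4 -229.5]] z 0.2149 tooly -90.1 t 14.85 F [0.2 0.  0.4] j [-0.67  0.29  1.6   0.    1.25  0.71]
```

View pics/top10.png

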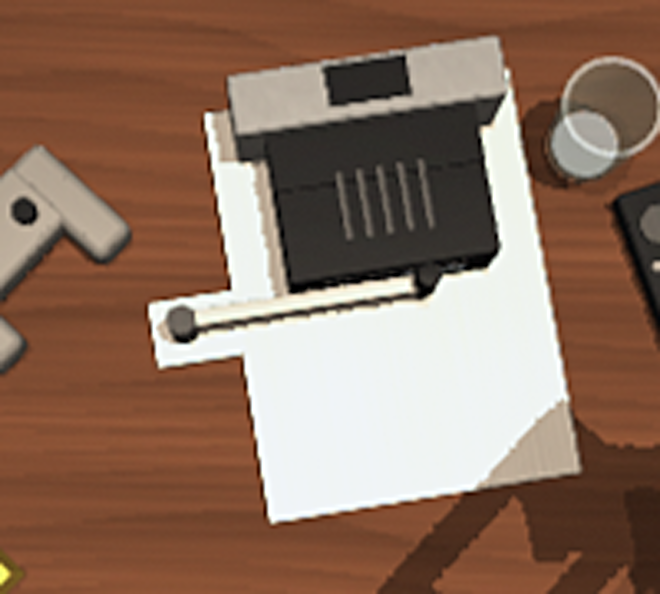

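View pics/side10.png

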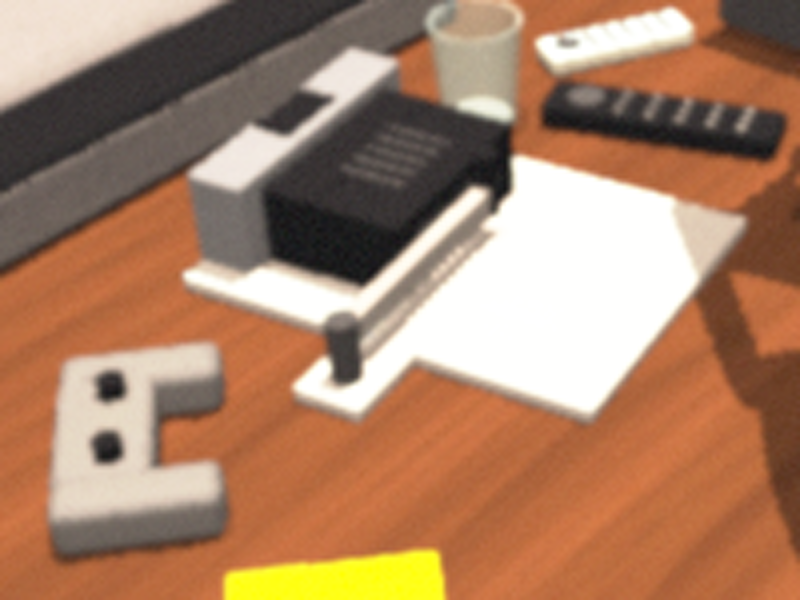

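```bash
python3 -c "
from h import *
c=lambda x,y:(190+x/3.3,70+y/3.3)
k=dock(onz('top',[c(429,276)],.08))[0];h=dock(onz('top',[c(182,323)],.06))[0]
for H in (h,np.array([-65,160])):
  v=k-H;print('knob',k,'hinge',H,'th',np.arctan2(-v[0],-v[1]))
im=cv2.imread('pics/top10f.png')
g=cv2.cvtColor(im,cv2.COLOR_BGR2HSV);m=(im.max(2)<75)
# left/right edges of player between rows
for r in (118,125,132,138,144):
  row=np.where(m[r,262:350])[0]+262
  print(r,row.min(),row.max(),dock(onz('top',[(row.min()-.5,r),(row.max()+.5,r)],.072)).round(1).tolist())
a=dock(onz('top',[c(289,283),c(497,252)],.072));print('front corners',a)
# bar lines
b=dock(onz('top',[c(230,305),c(410,281)],.055));b2=dock(onz('top',[c(205,320),c(405,293)],.055));print(b,b2)
"
```

```text
knob [-67.749  -22.1908] hinge [-69.5477 157.5086] th -0.01000908085096929
knob [-67.749  -22.1908] hinge [-65 160] th 0.015087433834509249
118 263 336 [[40.5, 97.6], [13.0, -77.4]]
125 272 337 [[20.4, 79.1], [-4.3, -76.8]]
132 273 338 [[3.2, 79.5], [-21.5, -76.2]]
138 274 339 [[-11.5, 79.5], [-36.2, -76.0]]
144 275 340 [[-26.2, 79.5], [-50.9, -75.8]]
front corners [[-55.3036  76.8763]
 [-56.607  -75.0331]]
[[-61.0111 121.1303]
 [-64.2704 -11.7368]] [[-69.057  140.837 ]
 [-72.4721  -6.6056]]
```

The measurements agree with home and shut: the player front is at -55 to -57 (home -55), lateral offset is about 1.5 mm, yaw is under 0.01 rad, and the bar angle is about 0.01 rad. The gripper is clear, so I'm handing in.

```bash
python3 -c "
from h import *
print(ctrl.finish_job())"
```

```text
the job is handed in; nothing more can be done
None
```

The player is fully home on the pegs and flush with the tower. The retaining bar is shut across its front. I handed the job in at about 15 s; it reports no verdict.

- **How:** I pushed the player's left side with both open fingers to square and centre it. I then pushed its front, again with both fingers, until it stalled against the tower at about 14 N. Closed fingers swept the bar along its arc to its stop at about 8 N, and I moved the arm clear.
- **Player, last pictures:** the front face is 0–2 mm short of home, about 1.5 mm off to the side, and less than 0.01 rad askew.
- **Bar, last pictures:** the angle is about 0.01 rad, with readings of -0.010 and +0.015 depending on which hinge position I used.
- **Bystanders:** the gamepad, tumbler, long remote and what shows of the white remote look unmoved in the last views. The bowl lay outside my final crops, but the arm never came near it at its own height.
- **Disagreements:** at the start the side view put the player 6–9 mm further left than the top view did. I trusted the top view because its peg and width checks fitted, and the player went onto the pegs without trouble. My first fit of the deck's left edge was wrong, so I worked from the right front corner and the pegs instead.

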